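Take the red label roll off its spindle and put it away

TASK

The red label roll is held on its upright post by a keeper bar. Swing the keeper bar aside, slide the red roll straight up off its post without forcing it sideways, and set it down gently, standing upright, on the green pad in the empty compartment of the wooden tray. Leave the yellow roll on its post and everything else where it stands.

Things in the scene. Friction and masses are not known exactly. Their poses are not given: they have to be found in the camera images.
- stand_pivot (a point): Point on the axis of the label stand's middle column, at the keeper bar's underside, 115 mm above the table; z up, y along the row of spindles. The stand is fixed: grey base 100 x 270 mm, 14 mm thick; 32 mm spindles at y = +75 and -75 mm from here, tops 108 mm above the table. A roll stands on the base round each, 3 mm clear all round.
- keeper (a joint): Angle (rad) of the keeper bar, flat steel 212 x 22 x 10 mm, pivoting on the middle column just above the rolls. At 0 it lies along the stand's y, over both rolls; it grows to 1.6 counter-clockwise from above, the handle end swinging from the stand's +y to its -x side. Past 0.65 it is clear of both rolls. About 1 N at the handle moves it; it stays where left.
- keeper_handle (a point): Black upright round handle on the keeper bar, 18 mm diameter, 42 mm tall (125 to 167 mm above the table), 93 mm from the pivot. This point is on its axis, 147 mm above the table.
- red_roll_center (a point): Red roll of adhesive labels, a rigid upright tube: outside diameter 64 mm, height 80 mm, bore 38 mm, 0.15 kg (varies). This point is its centre, half-way up (54 mm above the table at the start); z is its axis. It starts on either spindle.
- yellow_roll_center (a point): Yellow roll of adhesive labels, a rigid upright tube: outside diameter 64 mm, height 80 mm, bore 38 mm, 0.15 kg (varies). This point is its centre. It is on the other spindle and stays there.
- tray: Light wooden tray fixed to the table, 110 x 316 mm, walls 30 mm high and 5 mm thick, floor 5 mm thick; three compartments in a row along its y axis (centres 102 mm apart), each 100 mm by about 99 mm inside. Origin: centre of its underside; z up.
- pad: Round green pad, 80 mm diameter, 3 mm thick, fixed in the middle of the empty compartment. Origin: centre of its underside, on the tray's floor; its top is 8 mm above the table.
- blue_roll_center (a point): Blue roll of adhesive labels, a rigid upright tube: outside diameter 64 mm, height 80 mm, bore 38 mm, 0.15 kg (varies). This point is its centre. It stands in another compartment of the tray and stays there.
- jar: Amber jar with a white cap, 60 mm diameter, 85 mm tall, in the third compartment of the tray; leave it alone. Origin: centre of its underside.
- cups: Stack of white paper cups, rim down, 84 mm diameter at the foot, 113 mm tall, standing on the table; leave it alone. Origin: centre of its underside.
- sauce: Green glass sauce bottle, 56 mm diameter, 115 mm tall, standing on the table; leave it alone. Origin: centre of its underside.
- spindle_a: Aluminium spindle at the stand's +y end, 32 mm diameter, 94 mm tall, fixed. Origin: centre of its foot, 14 mm above the table.
- spindle_b: The same spindle at the stand's -y end. Origin: centre of its foot, 14 mm above the table.
- red_roll: The red roll itself, origin at the centre of its underside (40 mm below its centre point).

How it is judged:
By the outcome, as a careful person would: the job done as asked, in the order asked, and still so for the second after the job is handed in, with the robot touching nothing.
It also fails if it takes over 58 s, if anything falls off the work surface, if the arm or the gripper's body presses on something with over 40 N, if the wrist force passes 120 N, or if a joint passes its speed limit or range.

ROBOT

A 6-joint arm with a two-finger parallel gripper is mounted at the origin on the work surface. World frame = base frame: x ahead of the robot, y to its left, z up, the work surface at z = 0. Lengths are in mm, angles in rad, forces in N, time in s.
With the tool pointing down it reaches from about 400 to 925 mm from the base axis. Payload 12.5 kg.
Tool frame: the origin (TCP) lies at the very end of the fingers, on their centre line; the grasp point (between the pads) lies env.grip_point_offset behind it (env.grip_point_offset is the distance from the TCP to the grasp point, in mm); y points along the fingers, z is the direction in which the jaws open and shut, and the axes are right-handed (so a half turn about y gives the same grasp; the last joint's range is limited). The gripper opens to 95 mm and grips with 3 to 60 N. Pads are 20 mm wide; open, the fingers measure 119 mm over their backs; the gripper's body (75 mm by 180 mm) begins 59 mm behind the grasp point.
Start: joints at [-0.106, 0.491, 1.559, -0, 1.092, -0.106], TCP at [625.017, 0.021, 214.661] pointing down, gripper open.
Joint ranges: [-3.1, 3.1], [-0.84, 2.19], [0.05, 2.79], [-1.13, 4.28], [0.06, 2.93], [-2.69, 2.69]. Speed limits (rad/s): [2.22, 2.22, 2.79, 3.14, 3.14, 3.14].

INTERFACE

Orientations are given as [roll, pitch, yaw] about the fixed x, y, z axes, in that order (R = Rz(yaw) Ry(pitch) Rx(roll)).
In Python, from cell import readout, read_camera, env, nets gives the robot as it stands.
- The arm moves only by the tool apply_moves, never from a script. Its argument "increments" is a list of rows, each a list of 3 entries, a list of its own where there are three numbers: the shift along the tool's x, y, z in cm, then the turn, a rotation vector about the tool's x, y, z in degrees, then the finger opening in cm, from 0 to 9.51. A call has exactly 5 rows; each row shifts and turns the pose as measured when the row begins, along the tool's axes as they then stand; what a row does not reach is not made up. A row lasts 1/8 s, in which the tool goes at most 62.5 mm and 10.7 degrees, less where a joint would pass 70% of its speed; a pose out of reach is approached as far as the arm can. A call with a gripper value outside its range is refused whole. The fingers move at their own pace and stop on an object; the grip force is fixed at half the most. Time passes only in rows, so rows that do not move let the fingers close, or fill a call up. It gives the time, the measured TCP pose, the force and the opening at its end, in the units of the state.
- readout.state(): the state, without advancing time (a new reading comes with each control period).
- read_camera(name): name is "scene" or "side" or "wrist"; returns a dict with "img" (420x560x3 uint8, red, green, blue), "vfov" (degrees; the focal length in pixels is half the picture's height over the tangent of half this angle, whatever the lens; pixels are square), "cx", "cy" (the principal point, pixels), "rvec" (rotation vector, rad) and "tvec" (3), from world to camera coordinates, as OpenCV has them; the wrist camera has in their place "mount" (4x4, takes a point from camera to tool coordinates, whose origin is the TCP and whose axes are the tool frame's). Camera axes: x right, y down, z forward; pixel columns grow to the right and rows downward; lengths in mm; the calibration is good to about 2 mm. A picture is of the moment at which its call begins: read the wrist's pose just before it. There is no depth.
- env.job_done(): hands the job in, once; it reports no verdict.
Trained networks look in a picture, given as the dict that the camera call returned (one of the last four; its "shot" number tells which), for a name from the list of things; names that differ only in an ending like _2 or _b are one class to them, and where a whole thing is asked for, a point or a joint stands for the part that bears it (a point fixed in the world has none). Each returns a list of dicts, best first, with "confidence" (0 to 1); they miss things now and then, are a little off and sometimes report something else, mostly with a low value. They report only what shows in the picture. A call takes as long as a camera call.
- nets.look_for(picture, thing): "point" ([x, y, z] in mm, in the coordinates of the camera as it stood for that picture, good to about 4 mm: the middle of the surface that is visible of it).
- nets.mark_of(picture, thing): "point" ([x, y, z] in mm, in the coordinates of the camera as it stood for that picture, good to about 4 mm: a listed point, or the origin of a listed thing).
The state is a dict: "t": time; "joints": joint angles; "qvel": joint speeds; "tau": joint torques, N m; "eef_pos": TCP position; "tcp_rot": TCP orientation; "ft_force": force on the tool from outside, world axes, zero at the start; "moment": the same for the moment, N m; "opening": opening from 0.0 (shut) to 1.0 (fully open).
Only numpy, scipy, OpenCV 4.12 (cv2) and the standard library are available. Lean on these libraries where they do the work, as an engineer would, in place of code of your own. Each camera call takes 0.05 s, during which the arm holds its last target. There are 200 camera calls.

## Working session

There is one attempt and no reset: what is moved stays moved. The work goes in short steps, Python scripts to look and compute and a tool call to move; the robot and the scene stay as the last step left them, time stands still between calls to the robot, and variables do not carry over. Pictures are saved under pics/ and viewed, about 8 in all and at most 12, crops included, and the job is handed in when it is done.

Besides the shell and the picture viewer there is one more tool, called after "Emit:" as a command line: name --argument value ..., lists and objects as JSON in quotes. apply_moves: Moves the arm, as the interface text tells. Its arguments: {"type":"object","properties":{"increments":{"type":"array"}},"required":["increments"]}

```bash
mkdir -p pics; cat > h.py <<'E'
import numpy as np, cv2, json
from scipy.spatial.transform import Rotation as Ro
from cell import readout, read_camera, env, nets
def snap(name):
    s=readout.state(); c=read_camera(name)
    return s,c
def toworld(s,c,p):
    p=np.array(p,float)
    if 'mount' in c and c['mount'] is not None:
        q=np.array(c['mount'])@np.r_[p,1]
        return Ro.from_euler('xyz',s['tcp_rot']).as_matrix()@q[:3]+np.array(s['eef_pos'])
    R=cv2.Rodrigues(np.array(c['rvec'],float))[0]
    return R.T@(p-np.array(c['tvec'],float).ravel())
def save(c,fn): cv2.imwrite('pics/'+fn,c['img'][:,:,::-1])
def find(s,c,names,f='mark_of'):
    for n in names:
        r=getattr(nets,f)(c,n)
        print(n,[(np.round(toworld(s,c,d['point'])).tolist(),round(d['confidence'],2)) for d in r[:2]])
def pose():
    s=readout.state(); print(round(s['t'],2),np.round(s['eef_pos'],1),np.round(s['tcp_rot'],3),np.round(s['ft_force'],1),round(s['opening'],3),np.round(s['joints'],2))
    print(np.round(Ro.from_euler('xyz',s['tcp_rot']).as_matrix(),3).tolist())
E
python3 - <<'E'
from h import *
pose(); print(env.grip_point_offset)
names=['stand_pivot','keeper_handle','red_roll_center','yellow_roll_center','tray','pad','blue_roll_center','jar','cups','sauce','spindle_a']
ims=[]
for cam in ['scene','side']:
    s,c=snap(cam); save(c,cam+'1.png'); print(cam); find(s,c,names)
    R=cv2.Rodrigues(np.array(c['rvec'],float))[0]; print('cam at',-R.T@np.array(c['tvec']).ravel())
E
```

```text
0.0 [6.248e+02 1.000e-01 2.140e+02] [-1.572  0.    -1.571] [-0.1 -0.5 -0.3] 0.998 [-0.11  0.49  1.56  0.    1.09 -0.11]
[[-0.0, -0.001, 1.0], [-1.0, 0.0, -0.0], [-0.0, -1.0, -0.001]]
18.8
scene
stand_pivot [([560.0, 164.0, 114.0], 0.76)]
keeper_handle [([548.0, 255.0, 144.0], 0.9)]
red_roll_center [([566.0, 87.0, 54.0], 0.94)]
yellow_roll_center [([556.0, 236.0, 53.0], 0.73)]
tray [([580.0, -176.0, -2.0], 0.8), ([550.0, 258.0, 144.0], 0.74)]
pad [([581.0, -182.0, 10.0], 0.9), ([555.0, 236.0, 56.0], 0.62)]
blue_roll_center [([575.0, -276.0, 47.0], 0.87)]
jar [([591.0, -75.0, 5.0], 0.79)]
cups [([757.0, -75.0, -4.0], 0.57)]
sauce [([772.0, 75.0, -5.0], 0.91)]
spindle_a []
cam at [1001.91716791 -309.41997527  832.78834724]
side
stand_pivot [([564.0, 168.0, 117.0], 0.69)]
keeper_handle [([550.0, 256.0, 145.0], 0.73)]
red_roll_center [([567.0, 86.0, 53.0], 0.72), ([755.0, -82.0, 4.0], 0.58)]
yellow_roll_center [([551.0, 238.0, 52.0], 0.57)]
tray [([580.0, -174.0, 2.0], 0.66)]
pad [([583.0, -179.0, 5.0], 0.8)]
blue_roll_center [([577.0, -280.0, 47.0], 0.89)]
jar []
cups [([755.0, -83.0, 1.0], 0.66)]
sauce [([769.0, 72.0, -2.0], 0.74), ([572.0, 90.0, 12.0], 0.43)]
spindle_a []
cam at [374.53386797 689.21209108 542.92490032]
```

```bash
python3 -c "
import cv2,numpy as np
a=cv2.imread('pics/scene1.png');b=cv2.imread('pics/side1.png')
cv2.imwrite('pics/both1.png',cv2.resize(np.hstack([a,b]),(800,300),interpolation=cv2.INTER_AREA))"
```

```text
(no output)
```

View pics/both1.png

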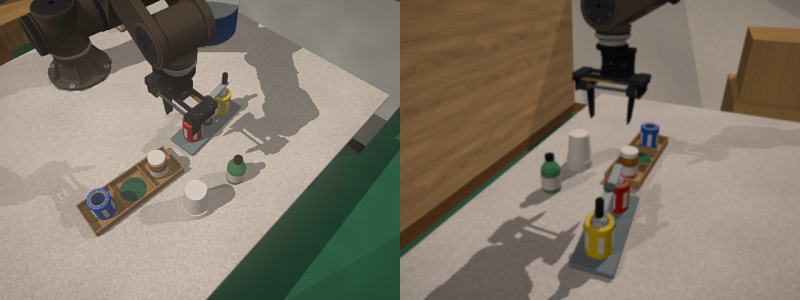

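The red roll is at the stand's -y end, next to the tray. The yellow roll and the handle are at the +y end, and the stand is yawed by about 0.09 rad. I'll move above the handle with the fingers partly closed, to cage it.

Emit:
apply_moves --increments '[[[-5.2, 0, -1.5], [0, 0, 0], 5], [[-5.2, 0, -1.5], [0, 0, 0], 5], [[-5.2, 0, -1.5], [0, 0, 0], 5], [[-5.2, 0, -1.5], [0, 0, 0], 5], [[-5.2, 0, -1.5], [0, 0, 0], 5]]'

```text
t: 1.82
eef_pos: [549.8, 264.0, 214.5]
tcp_rot: [-1.57, -0.0, -1.578]
ft_force: [1.0, -0.9, -0.5]
opening: 0.55
```

```bash
python3 - <<'E'
from h import *
pose()
s,c=snap('wrist'); save(c,'w1.png'); find(s,c,['stand_pivot','keeper_handle','red_roll_center','yellow_roll_center'])
s,c=snap('side'); save(c,'s2.png'); find(s,c,['keeper_handle'])
E
```

```text
1.82 [549.8 264.  214.5] [-1.57  -0.    -1.578] [ 1.  -0.9 -0.5] 0.55 [ 0.34  0.47  1.6  -0.    1.07  0.35]
[[-0.007, 0.001, 1.0], [-1.0, -0.0, -0.007], [0.0, -1.0, 0.001]]
stand_pivot [([558.0, 166.0, 113.0], 0.73)]
keeper_handle [([550.0, 258.0, 143.0], 0.61)]
red_roll_center [([563.0, 92.0, 55.0], 0.58)]
yellow_roll_center [([552.0, 236.0, 54.0], 0.8)]
keeper_handle [([549.0, 257.0, 148.0], 0.73)]
```

Emit:
apply_moves --increments '[[[0.6, 0, 0], [0, 0, 0], 5], [[0, 2, 0], [0, 0, 0], 5], [[0, 2, 0], [0, 0, 0], 5], [[0, 2, 0], [0, 0, 0], 5], [[0, 1.3, 0], [0, 0, 0], 5]]'

```text
t: 2.8
eef_pos: [553.4, 249.2, 140.7]
tcp_rot: [-1.567, 0.0, -1.586]
ft_force: [0.2, 1.1, -0.5]
opening: 0.522
```

```bash
python3 - <<'E'
from h import *
pose()
a=snap('wrist')[1]['img'];b=snap('side')[1]['img'][150:400,200:480]
b=cv2.resize(b,(470,420))
cv2.imwrite('pics/c2.png',cv2.resize(np.hstack([a,b]),(800,326))[:,:,::-1])
E
```

```text
2.8 [553.4 249.2 140.7] [-1.567  0.    -1.586] [ 0.2  1.1 -0.5] 0.522 [ 0.31  0.54  1.69 -0.    0.91  0.33]
[[-0.015, 0.004, 1.0], [-1.0, 0.0, -0.015], [-0.0, -1.0, 0.004]]
```

View pics/c2.png

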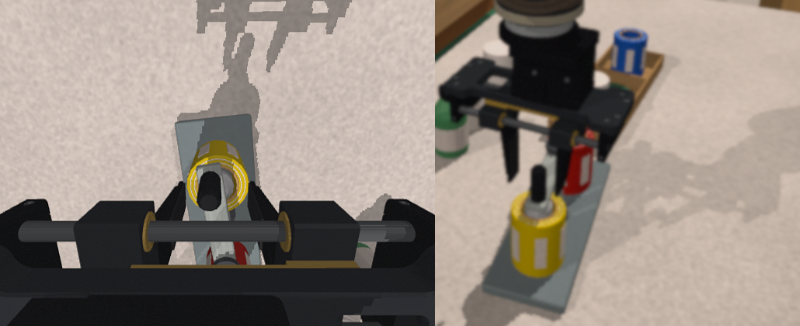

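Emit:
apply_moves --increments '[[[-0.8, 0, 0], [0, -7, 0], 4], [[0, 0, 0], [0, 0, 0], 4], [[0.1, 0, -1.5], [0, -9, 0], 4], [[0.1, 0, -1.5], [0, -9, 0], 4], [[0.1, 0, -1.5], [0, -9, 0], 4]]'

```text
t: 3.52
eef_pos: [512.3, 241.8, 143.0]
tcp_rot: [-1.564, -0.003, -0.987]
ft_force: [1.0, -0.2, -0.3]
opening: 0.421
```

```bash
cat >> h.py <<'E'
def rel(p=(561,166)):
    s=readout.state(); M=Ro.from_euler('xyz',s['tcp_rot']).as_matrix()
    d=np.array(s['eef_pos'][:2])-p
    print('radius',np.hypot(*d).round(1),'angle',np.arctan2(-d[0],d[1]).round(3),'toolx-inward err deg',np.degrees(np.arctan2(-d[1],-d[0])-np.arctan2(M[1,0],M[0,0])).round(1))
E
python3 - <<'E'
from h import *
pose(); rel()
E
```

```text
3.52 [512.3 241.8 143. ] [-1.564 -0.003 -0.987] [ 1.  -0.2 -0.3] 0.421 [ 0.32  0.49  1.79 -0.    0.86 -0.26]
[[0.551, 0.007, 0.834], [-0.834, 0.001, 0.551], [0.003, -1.0, 0.007]]
radius 90.1 angle 0.572 toolx-inward err deg -0.7
```

Emit:
apply_moves --increments '[[[0.05, 0, -1.5], [0, -9, 0], 4], [[0.05, 0, -1.5], [0, -9, 0], 4], [[0.05, 0, -1.5], [0, -9, 0], 4], [[0.05, 0, -1.5], [0, -9, 0], 4], [[0.05, 0, -1.0], [0, -6, 0], 4]]'

```text
t: 4.15
eef_pos: [470.5, 185.6, 145.8]
tcp_rot: [-1.564, -0.013, -0.244]
ft_force: [0.3, 1.5, 0.1]
opening: 0.418
```

```bash
python3 - <<'E'
from h import *
pose(); rel()
s,c=snap('side'); find(s,c,['keeper_handle','red_roll_center']); b=c['img'][120:400,200:520]
s,c=snap('scene'); find(s,c,['keeper_handle','red_roll_center']); a=c['img'][60:220,180:380]
cv2.imwrite('pics/c3.png',np.hstack([cv2.resize(a,(420,336)),cv2.resize(b,(380,336))])[:,:,::-1])
E
```

```text
4.15 [470.5 185.6 145.8] [-1.564 -0.013 -0.244] [0.3 1.5 0.1] 0.418 [ 0.25  0.41  1.93  0.    0.78 -1.08]
[[0.97, 0.014, 0.241], [-0.241, 0.004, 0.97], [0.013, -1.0, 0.007]]
radius 92.6 angle 1.357 toolx-inward err deg 1.7
keeper_handle [([474.0, 198.0, 147.0], 0.79), ([568.0, 90.0, 11.0], 0.56)]
red_roll_center [([570.0, 87.0, 54.0], 0.79)]
keeper_handle []
red_roll_center [([569.0, 89.0, 55.0], 0.7)]
```

View pics/c3.png

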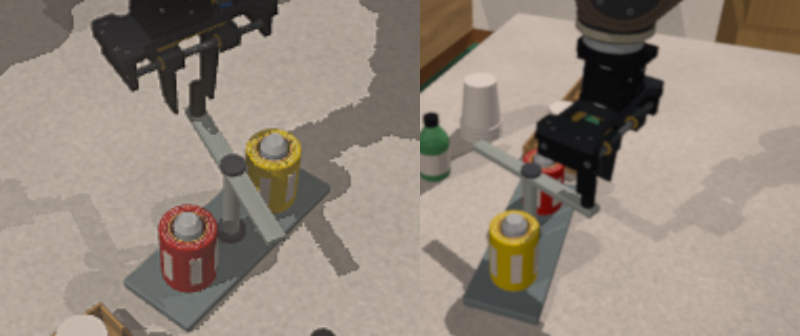

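The keeper is at about 1.13 rad and clear of both rolls. I'll nudge it a little further, then rise.

Emit:
apply_moves --increments '[[[0.05, 0, -1.2], [0, -7, 0], 4], [[0.05, 0, -1.0], [0, -6, 0], 4], [[0, 0, 0.6], [0, 0, 0], 4], [[0, -4, 0], [0, 0, 0], 4], [[0, -5, 0], [0, 0, 0], 4]]'

```text
t: 5.08
eef_pos: [466.1, 172.5, 234.6]
tcp_rot: [-1.568, -0.008, -0.028]
ft_force: [1.1, -0.5, -0.4]
opening: 0.42
```

```bash
python3 - <<'E'
from h import *
pose(); rel()
s,c=snap('side'); find(s,c,['keeper_handle','red_roll_center','stand_pivot'])
E
```

```text
5.08 [466.1 172.5 234.6] [-1.568 -0.008 -0.028] [ 1.1 -0.5 -0.4] 0.42 [ 0.22  0.28  1.84  0.    1.01 -1.32]
[[1.0, 0.008, 0.028], [-0.028, 0.003, 1.0], [0.008, -1.0, 0.003]]
radius 95.1 angle 1.502 toolx-inward err deg -2.3
keeper_handle [([468.0, 176.0, 146.0], 0.61), ([568.0, 86.0, 54.0], 0.35)]
red_roll_center [([568.0, 85.0, 56.0], 0.88)]
stand_pivot [([561.0, 166.0, 115.0], 0.75)]
```

Emit:
apply_moves --increments '[[[5, 0, -4.3], [0, 10, 0], 9.5], [[0, 0, 0], [0, 10.5, 0], 9.5], [[0, 0, 0], [0, 10.5, 0], 9.5], [[0, 0, 0], [0, 10.5, 0], 9.5], [[0, 0, 0], [0, 10.5, 0], 9.5]]'

```text
t: 5.9
eef_pos: [512.5, 130.7, 227.2]
tcp_rot: [-1.569, 0.002, -0.956]
ft_force: [0.5, 0.1, 0.1]
opening: 0.891
```

Emit:
apply_moves --increments '[[[0, 0, 0], [0, 10.5, 0], 9.5], [[0, 0, 0], [0, 10.5, 0], 9.5], [[0, 0, 0], [0, 10, 0], 9.5], [[1.5, 0, 2.5], [0, 0, 0], 9.5], [[0, 0, 0], [0, 0, 0], 9.5]]'

```text
t: 6.52
eef_pos: [536.5, 118.8, 218.7]
tcp_rot: [-1.584, 0.002, -1.519]
ft_force: [-1.1, 0.2, -0.3]
opening: 0.994
```

```bash
python3 - <<'E'
from h import *
pose()
s,c=snap('wrist'); save(c,'w4.png'); find(s,c,['red_roll_center','stand_pivot','yellow_roll_center','spindle_b','keeper_handle'])
s,c=snap('scene'); find(s,c,['red_roll_center'])
E
```

```text
6.53 [536.5 118.8 218.7] [-1.584  0.002 -1.519] [-1.1  0.2 -0.3] 0.994 [0.1  0.38 1.73 0.   1.04 0.04]
[[0.052, -0.013, 0.999], [-0.999, 0.001, 0.052], [-0.002, -1.0, -0.013]]
red_roll_center [([566.0, 87.0, 55.0], 0.66)]
stand_pivot [([559.0, 164.0, 110.0], 0.94)]
yellow_roll_center [([550.0, 236.0, 55.0], 0.62)]
spindle_b [([550.0, 241.0, 11.0], 0.64), ([571.0, 94.0, 12.0], 0.64)]
keeper_handle [([473.0, 177.0, 141.0], 0.75)]
red_roll_center [([568.0, 87.0, 54.0], 0.61)]
```

Emit:
apply_moves --increments '[[[3.2, 0, 2.9], [0.7, 0, 0], 9.5], [[0, 0, 0], [0, 0, 0], 9.5], [[0, 3, 0], [0, 0, 0], 9.5], [[0, 3, 0], [0, 0, 0], 9.5], [[0, 2, 0], [0, 0, 0], 9.5]]'

```text
t: 7.55
eef_pos: [566.4, 90.1, 140.5]
tcp_rot: [-1.565, 0.002, -1.516]
ft_force: [0.1, -0.3, -0.1]
opening: 1.001
```

Emit:
apply_moves --increments '[[[0, 0, 0], [0, 0, 0], 9.5], [[0, 0, 0], [0, 0, 0], 9.5], [[0, 0, 0], [0, 0, 0], 9.5], [[0, 0, 0], [0, 0, 0], 9.5], [[0, 0, 0], [0, 0, 0], 9.5]]'

```text
t: 8.18
eef_pos: [565.9, 91.2, 142.5]
tcp_rot: [-1.564, 0.002, -1.515]
ft_force: [-0.0, 0.7, 0.9]
opening: 1.0
```

```bash
python3 - <<'E'
from h import *
pose()
s,c=snap('wrist'); find(s,c,['red_roll_center','stand_pivot','yellow_roll_center'])
a=c['img'].copy()
f=210/np.tan(np.radians(c['vfov'])/2); M=np.array(c['mount'])
def proj(w):
    t=Ro.from_euler('xyz',s['tcp_rot']).as_matrix().T@(np.array(w)-s['eef_pos'])
    q=np.linalg.inv(M)@np.r_[t,1]; return int(c['cx']+f*q[0]/q[2]),int(c['cy']+f*q[1]/q[2])
for r,z in [(32,94),(16,108)]:
    pts=[proj((567+r*np.cos(t),88+r*np.sin(t),z)) for t in np.linspace(0,6.28,60)]
    cv2.polylines(a,[np.array(pts)],True,(0,255,0),1)
s,c=snap('side'); find(s,c,['red_roll_center'])
b=c['img'][120:300,300:500]
cv2.imwrite('pics/c4.png',np.hstack([cv2.resize(a,(533,400)),cv2.resize(b,(260,234))[np.r_[0:234,np.zeros(166,int)]]])[:,:,::-1])
E
```

```text
8.18 [565.9  91.2 142.5] [-1.564  0.002 -1.515] [-0.   0.7  0.9] 1.0 [ 0.04  0.5   1.77  0.    0.86 -0.01]
[[0.056, 0.007, 0.998], [-0.998, 0.003, 0.056], [-0.002, -1.0, 0.007]]
red_roll_center [([555.0, 236.0, 11.0], 0.58)]
stand_pivot [([557.0, 164.0, 113.0], 0.77)]
yellow_roll_center []
red_roll_center []
```

View pics/c4.png

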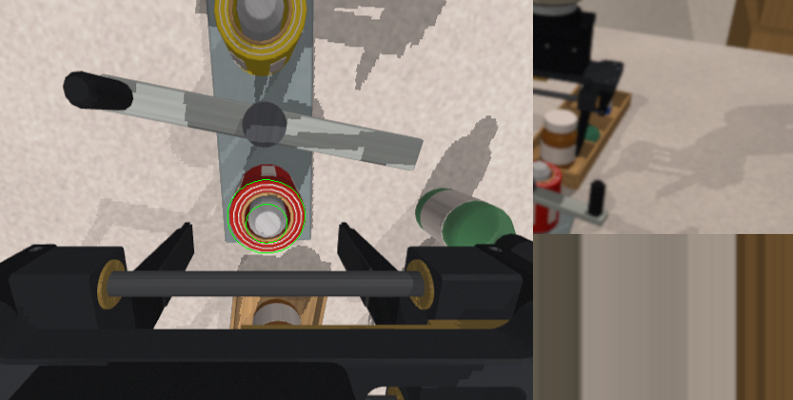

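Emit:
apply_moves --increments '[[[0.3, 0, 0.1], [0, 0, 0], 9.5], [[0, 2.5, 0], [0, 0, 0], 9.5], [[0, 2.5, 0], [0, 0, 0], 9.5], [[0, 2.5, 0], [0, 0, 0], 9.5], [[0, 1, 0], [0, 0, 0], 9.5]]'

```text
t: 9.1
eef_pos: [568.7, 87.7, 55.7]
tcp_rot: [-1.562, 0.002, -1.515]
ft_force: [1.0, 0.3, 0.2]
opening: 0.996
```

```bash
python3 - <<'E'
from h import *
pose()
s,c=snap('wrist'); find(s,c,['red_roll_center','stand_pivot'])
s,c=snap('scene'); find(s,c,['red_roll_center'])
pose()
E
```

```text
9.1 [568.7  87.7  55.7] [-1.562  0.002 -1.515] [1.  0.3 0.2] 0.996 [ 0.04  0.62  1.83  0.    0.68 -0.02]
[[0.055, 0.009, 0.998], [-0.998, 0.003, 0.055], [-0.002, -1.0, 0.009]]
red_roll_center []
stand_pivot [([558.0, 163.0, 112.0], 0.72)]
red_roll_center [([566.0, 87.0, 52.0], 0.58)]
9.35 [569.6  87.9  57.7] [-1.559  0.002 -1.515] [-0.2  0.7  0.4] 1.003 [ 0.04  0.62  1.83  0.    0.68 -0.02]
[[0.055, 0.012, 0.998], [-0.998, 0.003, 0.055], [-0.002, -1.0, 0.012]]
```

Emit:
apply_moves --increments '[[[0, 0.5, -0.2], [-0.6, 0, 0], 9.5], [[0, 0, 0], [0, 0, 0], 8], [[0, 0, 0], [0, 0, 0], 7], [[0, 0, 0], [0, 0, 0], 4], [[0, 0, 0], [0, 0, 0], 4]]'

```text
t: 9.98
eef_pos: [568.2, 87.8, 54.2]
tcp_rot: [-1.567, 0.002, -1.515]
ft_force: [1.1, 0.1, -1.6]
opening: 0.672
```

Emit:
apply_moves --increments '[[[0, 0, 0], [0, 0, 0], 4], [[0, 0, 0], [0, 0, 0], 4], [[0, 0, 0], [0, 0, 0], 4], [[0, 0, 0], [0, 0, 0], 4], [[0, 0, 0], [0, 0, 0], 4]]'

```text
t: 10.6
eef_pos: [568.2, 87.9, 54.2]
tcp_rot: [-1.567, 0.002, -1.515]
ft_force: [0.3, -0.0, 0.3]
opening: 0.673
```

```bash
python3 - <<'E'
from h import *
pose()
s,c=snap('scene'); find(s,c,['red_roll_center'])
E
```

```text
10.6 [568.2  87.9  54.2] [-1.567  0.002 -1.515] [ 0.3 -0.   0.3] 0.673 [ 0.04  0.63  1.83  0.    0.68 -0.02]
[[0.056, 0.004, 0.998], [-0.998, 0.003, 0.056], [-0.002, -1.0, 0.004]]
red_roll_center [([567.0, 86.0, 54.0], 0.58)]
```

Emit:
apply_moves --increments '[[[0, -0.6, 0], [0, 0, 0], 4], [[0, -0.8, 0], [0, 0, 0], 4], [[0, -0.8, 0], [0, 0, 0], 4], [[0, -0.8, 0], [0, 0, 0], 4], [[0, 0, 0], [0, 0, 0], 4]]'

```text
t: 11.32
eef_pos: [568.1, 87.8, 86.6]
tcp_rot: [-1.567, 0.002, -1.515]
ft_force: [0.5, -0.3, -2.0]
opening: 0.671
```

Raised 32 mm with almost no side force, so I'll continue. The roll needs about 100 mm in all to clear the post.

Emit:
apply_moves --increments '[[[0, -1.5, 0], [0, 0, 0], 4], [[0, -1.5, 0], [0, 0, 0], 4], [[0, -1.5, 0], [0, 0, 0], 4], [[0, -1.5, 0], [0, 0, 0], 4], [[0, -0.5, 0], [0, 0, 0], 4]]'

```text
t: 11.95
eef_pos: [567.9, 87.6, 156.6]
tcp_rot: [-1.566, 0.002, -1.515]
ft_force: [0.4, 0.4, -2.9]
opening: 0.673
```

Emit:
apply_moves --increments '[[[0, -1, 0], [0, 0, 0], 4], [[0, -1.5, 0], [0, 0, 0], 4], [[0, -1, 0], [0, 0, 0], 4], [[0, 0, 0], [0, 0, 0], 4], [[0, 0, 0], [0, 0, 0], 4]]'

```text
t: 12.58
eef_pos: [567.4, 87.5, 194.0]
tcp_rot: [-1.567, 0.002, -1.515]
ft_force: [-0.6, 0.4, -2.1]
opening: 0.67
```

```bash
python3 - <<'E'
from h import *
pose()
s,c=snap('scene'); find(s,c,['red_roll_center','pad','tray','jar','blue_roll_center']);a=c['img'][60:340,80:400]
s,c=snap('side'); find(s,c,['red_roll_center','pad','tray','jar','blue_roll_center']);b=c['img'][80:360,200:520]
s,c=snap('wrist'); find(s,c,['red_roll_center','pad'])
cv2.imwrite('pics/c5.png',cv2.resize(np.hstack([a,b]),(800,350))[:,:,::-1])
E
```

```text
12.57 [567.4  87.5 194. ] [-1.567  0.002 -1.515] [-0.6  0.4 -2.1] 0.67 [ 0.04  0.44  1.71  0.    0.98 -0.02]
[[0.056, 0.004, 0.998], [-0.998, 0.003, 0.056], [-0.002, -1.0, 0.004]]
red_roll_center [([569.0, 86.0, 191.0], 0.72)]
pad [([582.0, -179.0, 6.0], 0.67)]
tray [([584.0, -177.0, -2.0], 0.89), ([566.0, 91.0, 16.0], 0.66)]
jar [([595.0, -78.0, 7.0], 0.95)]
blue_roll_center [([576.0, -274.0, 47.0], 0.88)]
red_roll_center [([569.0, 88.0, 192.0], 0.74)]
pad [([582.0, -178.0, 6.0], 0.49)]
tray [([577.0, -175.0, 3.0], 0.61)]
jar [([590.0, -81.0, 1.0], 0.79), ([578.0, -283.0, 52.0], 0.41)]
blue_roll_center []
red_roll_center [([564.0, 88.0, 194.0], 0.92)]
pad [([568.0, 90.0, 153.0], 0.64)]
```

View pics/c5.png

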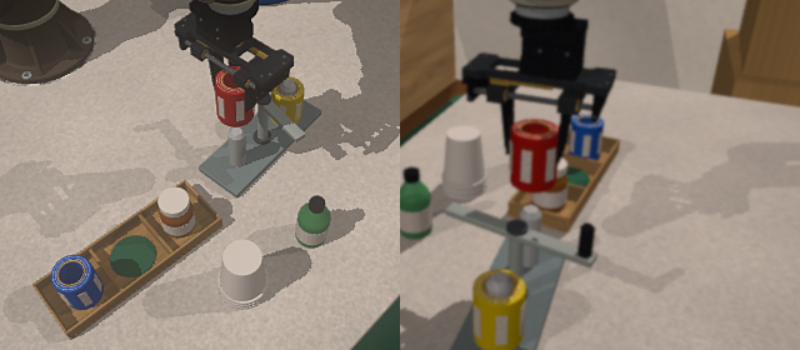

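Emit:
apply_moves --increments '[[[2, 0, 0], [0, 0, 0], 4], [[3.5, 0, 0], [0, 0, 0], 4], [[4, 0, 0], [0, 0, 0], 4], [[4, 0, 0], [0, 0, 0], 4], [[4, 0, 0], [0, 0, 0], 4]]'

```text
t: 13.95
eef_pos: [577.4, -94.0, 194.1]
tcp_rot: [-1.565, 0.002, -1.511]
ft_force: [0.2, -0.4, -2.1]
opening: 0.668
```

Emit:
apply_moves --increments '[[[3.5, 0, 0], [0, 0, 0], 4], [[2, 0, 0], [0, 0, 0], 4], [[0.8, 0, 0], [0, 0, 0], 4], [[0, 0, 0], [0, 0, 0], 4], [[0, 0, 0], [0, 0, 0], 4]]'

```text
t: 14.58
eef_pos: [580.1, -162.4, 193.8]
tcp_rot: [-1.566, 0.002, -1.515]
ft_force: [0.8, -0.2, -0.5]
opening: 0.675
```

```bash
python3 - <<'E'
from h import *
pose()
s,c=snap('scene'); find(s,c,['red_roll_center','pad'])
s,c=snap('side'); find(s,c,['red_roll_center','pad'])
s,c=snap('wrist'); find(s,c,['red_roll_center','pad','jar'])
pose()
E
```

```text
14.57 [ 580.1 -162.4  193.8] [-1.566  0.002 -1.515] [ 0.8 -0.2 -0.5] 0.675 [-0.38  0.48  1.64  0.    1.02 -0.44]
[[0.056, 0.005, 0.998], [-0.998, 0.002, 0.056], [-0.002, -1.0, 0.005]]
red_roll_center [([581.0, -162.0, 192.0], 0.97)]
pad [([580.0, -182.0, 5.0], 0.75), ([473.0, 179.0, 144.0], 0.17)]
red_roll_center [([579.0, -163.0, 194.0], 0.88), ([580.0, -162.0, 150.0], 0.64)]
pad [([583.0, -180.0, 3.0], 0.77)]
red_roll_center [([577.0, -162.0, 193.0], 0.61)]
pad [([582.0, -181.0, 4.0], 0.8), ([593.0, -81.0, 1.0], 0.37)]
jar [([593.0, -81.0, 3.0], 0.67), ([580.0, -182.0, 4.0], 0.26)]
15.07 [ 580.2 -163.1  193.8] [-1.566  0.002 -1.516] [ 0.3 -0.2 -1.6] 0.672 [-0.39  0.48  1.64  0.    1.02 -0.44]
[[0.055, 0.005, 0.998], [-0.998, 0.002, 0.055], [-0.002, -1.0, 0.005]]
```

Emit:
apply_moves --increments '[[[1.7, 0, 0.1], [-0.3, 0, 0], 4], [[0, 0, 0], [0, 0, 0], 4], [[0, 2.5, 0], [0, 0, 0], 4], [[0, 3, 0], [0, 0, 0], 4], [[0, 2.5, 0], [0, 0, 0], 4]]'

```text
t: 15.7
eef_pos: [583.4, -182.9, 113.6]
tcp_rot: [-1.567, -0.0, -1.517]
ft_force: [-0.1, -0.5, -1.5]
opening: 0.672
```

Emit:
apply_moves --increments '[[[0, 1.5, 0], [0, 0, 0], 4], [[0, 1, 0], [0, 0, 0], 4], [[0, 0.5, 0], [0, 0, 0], 4], [[0, 0, 0], [0, 0, 0], 4], [[0, 0, 0], [0, 0, 0], 4]]'

```text
t: 16.32
eef_pos: [583.8, -183.4, 82.3]
tcp_rot: [-1.567, -0.0, -1.518]
ft_force: [-0.6, -0.2, -1.4]
opening: 0.673
```

```bash
python3 - <<'E'
from h import *
pose()
s,c=snap('scene'); find(s,c,['red_roll_center','pad']); a=c['img'][180:340,80:280]
s,c=snap('side'); find(s,c,['red_roll_center','pad']);b=c['img'][120:280,260:460]
s,c=snap('wrist'); find(s,c,['red_roll_center'])
cv2.imwrite('pics/c6.png',cv2.resize(np.hstack([a,b]),(800,320))[:,:,::-1])
E
```

```text
16.32 [ 583.8 -183.4   82.3] [-1.567 -0.    -1.518] [-0.6 -0.2 -1.4] 0.673 [-0.41  0.63  1.72  0.    0.79 -0.47]
[[0.053, 0.003, 0.999], [-0.999, -0.0, 0.053], [0.0, -1.0, 0.003]]
red_roll_center [([582.0, -186.0, 86.0], 0.93)]
pad [([580.0, -180.0, 7.0], 0.6)]
red_roll_center [([584.0, -183.0, 82.0], 0.61)]
pad [([581.0, -178.0, 6.0], 0.72), ([754.0, -81.0, -1.0], 0.36)]
red_roll_center [([581.0, -183.0, 86.0], 0.63), ([755.0, -74.0, 3.0], 0.43)]
```

View pics/c6.png

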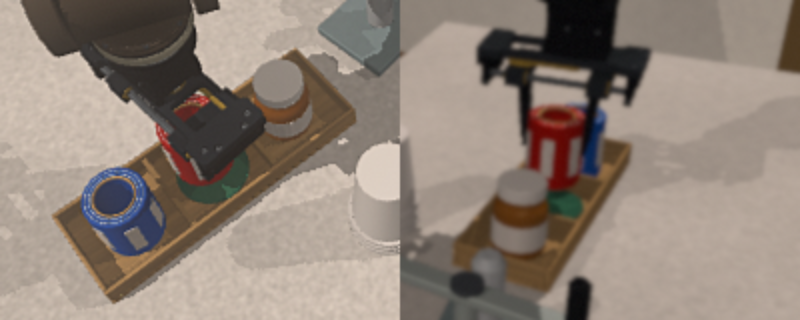

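Emit:
apply_moves --increments '[[[-0.3, 0, -0.2], [0, 0, 0], 4], [[0, 0, 0], [0, 0, 0], 4], [[0, 1, 0], [0, 0, 0], 4], [[0, 1, 0], [0, 0, 0], 4], [[0, 0.4, 0], [0, 0, 0], 4]]'

```text
t: 17.35
eef_pos: [581.1, -180.1, 56.0]
tcp_rot: [-1.568, 0.0, -1.518]
ft_force: [0.3, 0.0, -1.8]
opening: 0.672
```

Emit:
apply_moves --increments '[[[0, 0.1, 0], [0, 0, 0], 4], [[0, 0, 0], [0, 0, 0], 4], [[0, 0.2, 0], [0, 0, 0], 4], [[0, 0, 0], [0, 0, 0], 4], [[0, 0, 0], [0, 0, 0], 4]]'

```text
t: 17.98
eef_pos: [581.2, -180.2, 52.7]
tcp_rot: [-1.568, 0.0, -1.518]
ft_force: [-0.9, 0.5, -1.9]
opening: 0.672
```

Emit:
apply_moves --increments '[[[0, 0.2, 0], [0, 0, 0], 4], [[0, 0, 0], [0, 0, 0], 4], [[0, 0.1, 0], [0, 0, 0], 4], [[0, 0, 0], [0, 0, 0], 4], [[0, 0, 0], [0, 0, 0], 4]]'

```text
t: 18.6
eef_pos: [581.3, -180.3, 49.6]
tcp_rot: [-1.568, 0.0, -1.518]
ft_force: [-0.3, 0.1, -1.4]
opening: 0.676
```

Emit:
apply_moves --increments '[[[0, 0.1, 0], [0, 0, 0], 4], [[0, 0, 0], [0, 0, 0], 4], [[0, 0.1, 0], [0, 0, 0], 4], [[0, 0, 0], [0, 0, 0], 4], [[0, 0, 0], [0, 0, 0], 4]]'

```text
t: 19.23
eef_pos: [581.4, -180.5, 48.3]
tcp_rot: [-1.567, -0.0, -1.518]
ft_force: [0.5, 0.2, -1.3]
opening: 0.669
```

Emit:
apply_moves --increments '[[[0, 0.1, 0], [0, 0, 0], 4], [[0, 0, 0], [0, 0, 0], 4], [[0, 0, 0], [0, 0, 0], 4], [[0, 0, 0], [0, 0, 0], 4], [[0, 0, 0], [0, 0, 0], 4]]'

```text
t: 19.85
eef_pos: [581.6, -180.8, 48.2]
tcp_rot: [-1.567, -0.001, -1.518]
ft_force: [-0.8, -0.1, 1.5]
opening: 0.672
```

```bash
python3 - <<'E'
from h import *
pose(); 
s,c=snap('side'); find(s,c,['red_roll_center']);pose()
E
```

```text
19.85 [ 581.6 -180.8   48.2] [-1.567e+00 -1.000e-03 -1.518e+00] [-0.8 -0.1  1.5] 0.672 [-0.41  0.67  1.75  0.    0.72 -0.46]
[[0.053, 0.004, 0.999], [-0.999, -0.001, 0.053], [0.001, -1.0, 0.004]]
red_roll_center [([580.0, -181.0, 50.0], 0.88)]
19.95 [ 581.6 -180.7   48.2] [-1.567e+00 -1.000e-03 -1.518e+00] [-0.6  0.   1.3] 0.672 [-0.41  0.67  1.75  0.    0.72 -0.46]
[[0.053, 0.004, 0.999], [-0.999, -0.001, 0.053], [0.001, -1.0, 0.004]]
```

Contact: Fz went from -1.5 to +1.5 N and z stopped at 48.2, which matches the roll standing on the pad. I'll release slowly.

Emit:
apply_moves --increments '[[[0, 0, 0], [0, 0, 0], 6.6], [[0, 0, 0], [0, 0, 0], 7], [[0, 0, 0], [0, 0, 0], 8], [[0, 0, 0], [0, 0, 0], 9], [[0, 0, 0], [0, 0, 0], 9]]'

```text
t: 20.58
eef_pos: [581.7, -180.6, 48.0]
tcp_rot: [-1.567, -0.001, -1.518]
ft_force: [-0.0, 0.5, -0.5]
opening: 0.938
```

```bash
python3 - <<'E'
from h import *
pose(); 
s,c=snap('wrist'); save(c,'w7.png'); find(s,c,['red_roll_center']);pose()
E
```

```text
20.57 [ 581.7 -180.6   48. ] [-1.567e+00 -1.000e-03 -1.518e+00] [-0.   0.5 -0.5] 0.938 [-0.41  0.67  1.75  0.    0.72 -0.46]
[[0.053, 0.004, 0.999], [-0.999, -0.001, 0.053], [0.001, -1.0, 0.004]]
red_roll_center [([577.0, -182.0, 50.0], 0.75), ([591.0, -77.0, -1.0], 0.72)]
20.68 [ 581.7 -180.6   48. ] [-1.567e+00 -1.000e-03 -1.518e+00] [0.8 0.6 0.4] 0.944 [-0.41  0.67  1.75  0.    0.72 -0.46]
[[0.053, 0.004, 0.999], [-0.999, -0.001, 0.053], [0.001, -1.0, 0.004]]
```

View pics/w7.png

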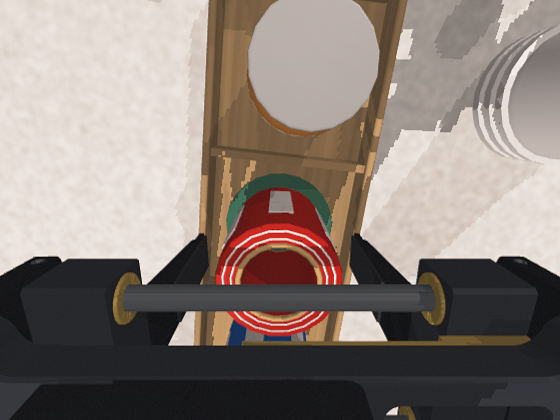

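The red roll stands free on the pad, with its rim centred near pixel (280, 280), and both fingers are clear of it. I'll rise straight up.

Emit:
apply_moves --increments '[[[0, -1, 0], [0, 0, 0], 9.3], [[0, -2, 0], [0, 0, 0], 9.3], [[0, -3, 0], [0, 0, 0], 9.3], [[0, -4, 0], [0, 0, 0], 9.3], [[0, -4, 0], [0, 0, 0], 9.3]]'

```text
t: 21.3
eef_pos: [580.2, -180.1, 191.9]
tcp_rot: [-1.571, 0.001, -1.518]
ft_force: [0.2, -0.7, 0.7]
opening: 0.978
```

Emit:
apply_moves --increments '[[[0, -2, 0], [0, 0, 0], 9.3], [[0, 0, 0], [0, 0, 0], 9.3], [[0, 0, 0], [0, 0, 0], 9.3], [[0, 0, 0], [0, 0, 0], 9.3], [[0, 0, 0], [0, 0, 0], 9.3]]'

```text
t: 21.92
eef_pos: [580.0, -180.1, 214.7]
tcp_rot: [-1.568, -0.0, -1.518]
ft_force: [-0.2, 0.1, -0.4]
opening: 0.98
```

```bash
python3 - <<'E'
from h import *
pose()
n=['red_roll_center','pad','yellow_roll_center','keeper_handle','jar','blue_roll_center','cups','sauce']
s,c=snap('scene'); find(s,c,n); a=c['img']
s,c=snap('side'); find(s,c,n[:4]);b=c['img']
s,c=snap('wrist'); find(s,c,n[:2]); d=c['img']
cv2.imwrite('pics/c8.png',np.hstack([cv2.resize(a[60:360,80:400],(400,375)),cv2.resize(d,(400,375))])[:,:,::-1])
E
```

```text
21.93 [ 580.  -180.1  214.7] [-1.568 -0.    -1.518] [-0.2  0.1 -0.4] 0.98 [-0.41  0.46  1.61  0.    1.07 -0.46]
[[0.053, 0.003, 0.999], [-0.999, -0.0, 0.053], [0.0, -1.0, 0.003]]
red_roll_center [([580.0, -185.0, 46.0], 0.66)]
pad [([581.0, -180.0, 8.0], 0.71)]
yellow_roll_center [([551.0, 236.0, 55.0], 0.69)]
keeper_handle [([472.0, 175.0, 144.0], 0.6)]
jar [([591.0, -78.0, 9.0], 0.62)]
blue_roll_center [([580.0, -278.0, 44.0], 0.72)]
cups [([754.0, -77.0, -3.0], 0.86)]
sauce [([769.0, 76.0, -4.0], 0.73)]
red_roll_center [([581.0, -183.0, 49.0], 0.75)]
pad [([469.0, 179.0, 145.0], 0.71), ([582.0, -177.0, 4.0], 0.41)]
yellow_roll_center [([555.0, 241.0, 55.0], 0.97)]
keeper_handle [([471.0, 175.0, 143.0], 0.85), ([584.0, -178.0, 8.0], 0.72)]
red_roll_center [([579.0, -182.0, 51.0], 0.72), ([591.0, -78.0, -0.0], 0.44)]
pad [([582.0, -181.0, 4.0], 0.68)]
```

View pics/c8.png

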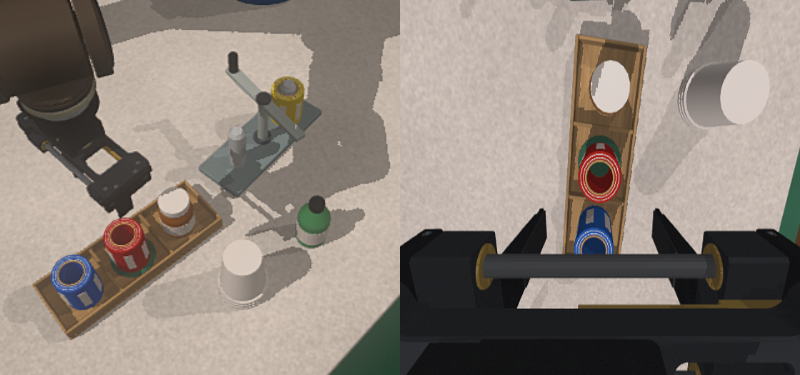

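The red roll is upright on the green pad, near (125, 240) on the left. The yellow roll is still on its post at (287, 100), and the other objects haven't moved. I'm handing in.

```bash
python3 -c "
from cell import env; print(env.job_done())"
```

```text
the job is handed in; nothing more can be done
None
```

The red roll is standing upright on the green pad in the tray's empty compartment, and I handed the job in at about 22 s of robot time. The hand-in reports no verdict.

- **Keeper:** I caged the handle with the fingers and swung the bar to about 1.35 rad, past the 0.65 needed. It stayed there.
- **Roll:** I lifted it straight up off the post, with side forces of about 1 N or less in every reading. I lowered it in 1–2 mm steps until light contact of about 3 N, then opened the fingers slowly and rose clear.

**Last checks:**
- **Position:** The networks put the red roll at about (580, -183, 49) mm and the pad at about (582, -180) mm. That is within about 4 mm, their stated accuracy. Its height matches standing on the pad.
- **Other objects:** The yellow roll is still on its post. The blue roll, jar, cups and bottle measured within a few millimetres of where they started.
- **Robot:** The arm was touching nothing, at 215 mm height with wrist force near zero.
- **Disagreements:** One side-camera answer for the pad landed on the keeper handle instead. The other pad readings agreed and the picture confirmed them, so I ignored it.

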